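Stack the parts trays in steps

ROBOT

A 7-joint arm with a two-finger parallel gripper is mounted at the origin on a cart in front of the work surface, level with it; the furniture and walls round the work are solid. World frame = base frame: x ahead of the robot, y to its left, z up, the work surface at z = 0. Lengths are in m, angles in rad, forces in N, time in s.
With the tool pointing down it reaches from about 0.425 to 0.875 m from the base axis. Payload 4.7 kg.
Tool frame: the origin (TCP) lies at the very end of the fingers, on their centre line; the grasp point (between the pads) lies ctrl.grasp_offset behind it (ctrl.grasp_offset is the distance from the TCP to the grasp point, in m); z points along the fingers, y is the direction in which the jaws open and shut (so a half turn about z gives the same grasp; the last joint's range is limited). The gripper opens to 87 mm and grips with 3 to 60 N. Pads are 19 mm wide; open, the fingers measure 117 mm over their backs; the gripper's body (75 mm by 190 mm) begins 51 mm behind the grasp point.
Start: joints at [1.146, 0.321, -0.07, 1.45, 0.023, 1.371, -0.057], TCP at [0.276, -0.588, 0.223] pointing down, gripper open.
Joint ranges: [-2.86, 2.86], [-0.3, 2.09], [-1.38, 1.24], [0.06, 2.45], [-1.56, 4.7], [0.09, 2.05], [-2.69, 2.69]. Speed limits (rad/s): [2.57, 2.57, 3.14, 3.14, 3.14, 3.14, 3.14].

INTERFACE

Orientations are given as a rotation vector (axis times angle).
In Python, from bench import ctrl gives the robot as it stands.
- The arm moves only by the tool step_arm, never from a script. Its argument "plan" is a list of rows, each an object of numbers: "x", "y", "z": the shift along the tool's x, y, z in m; "wx", "wy", "wz": the turn, a rotation vector about the tool's x, y, z in degrees; "jaw": the closure, from -1 (fully open) to 1 (shut). In form: [{"x": .., "y": .., "z": .., "wx": .., "wy": .., "wz": .., "jaw": ..}, ...]. A call has 1 to 20 rows; each row is the pose to reach, as a shift and turn from the pose commanded when the call began, along the tool's axes at that moment; what a row does not reach only later rows make up. A row lasts 1/10 s, in which the tool goes at most 50 mm and 8.59 degrees, less where a joint would pass 70% of its speed; a pose out of reach is approached as far as the arm can. A call with a gripper value outside its range is refused whole. The fingers move at their own pace and stop on an object; "newtons" is the grip in N (left out, the last holds). Time passes only in rows, so rows that repeat a pose let the fingers close. It gives the time, the measured TCP pose, the force and the opening at its end, in the units of the state.
- ctrl.get_state(): the state, without advancing time (a new reading comes with each control period).
- ctrl.get_image(name): name is "side" or "top"; returns the picture (420x560x3 uint8, blue, green, red); there is no depth.
- ctrl.camera_params(name): a dict with "camera_matrix" (3x3 intrinsics, pixels), "rvec" (rotation vector, rad) and "tvec" (3), from world to camera coordinates, as OpenCV has them. Camera axes: x right, y down, z forward; pixel columns grow to the right and rows downward; lengths in m; the calibration is good to about 2 mm. A picture is of the moment at which its call begins. camera_params takes no time and is no camera call.
- ctrl.close_job(): hands the job in, once; it reports no verdict.
The state is a dict: "time": time; "joint_positions": joint angles; "qd": joint speeds; "joint_torque": joint torques, N m; "position": TCP position; "tool_rot": TCP orientation; "ft_force": force on the tool from outside, world axes, zero at the start; "torque": the same for the moment, N m; "grip_width": opening from 0.0 (shut) to 1.0 (fully open).
Only numpy, scipy, OpenCV 4.12 (cv2) and the standard library are available. Lean on these libraries where they do the work, as an engineer would, in place of code of your own. Each camera call takes 0.05 s, during which the arm holds its last target. There are 200 camera calls.

TASK

Slide the deep parts tray along the bench until it is right out of its rack, and let go of it there; then take it by its sides and set it on the bottom tray, pull to the front like the bottom tray's, shifted forward so that it overhangs the bottom tray's front by about 18 mm. Then set the shallow tray on the deep one, shifted the other way, about 18 mm to the back, so that every tray keeps an open end; each tray must sit level on the rim below, with its battens down inside that rim. Disturb nothing else on the bench.

Things in the scene. Friction and masses are not known exactly. Their poses are not given: they have to be found in the camera images.
- base_tray: bottom tray, pale wood, screwed to the bench (fixed): open box (mm) 140 long (its x), 64 wide (y), 36 high, walls 6 thick (inside 128 x 52), short wooden plugs standing in it, tops 13 below the rim. Origin: centre of its underside, at bench height. Its -x end is the front, with a dark turned pull, roughly facing the robot; a low steel strip at the back.
- base_pull (a point): centre of the bottom tray's pull head, 95 mm in front of (-x) and 24 above its origin
- rack: rack, fixed (mm): two wooden rails and a back stop, 36 high, no floor, open on top and in front; its -x is the way out. Origin: at bench height midway between the rails, under the middle of the deep tray when home. Rails 72 apart (4 free each side of the tray: no finger fits), ending 45 in front of the origin. The tray is right out when its origin is over 115 in front of the rack's.
- deep_tray: deep tray, pale wood, brass blanks fixed in it (tops 13 below its rim), 0.35-0.6 kg, mm: 140 long (its x), 64 wide (y), 48 high: a 42 box, walls 6, on two 6 high battens. Origin: centre under the battens (bench height). Turned pull on its -x end. Starts in the rack, pull out, up to 15 drawn. Seated on the bottom tray its origin is 30 above that tray's; wanted 18 to that tray's -x.
- deep_batten (a point): under the deep tray's front batten, 36 mm in front of its origin; the other is 36 behind. Battens (both loose trays alike): across the tray, 44 wide (y), 8 thick (x), 6 high. In the tray below they have 4 free on each side, and the upper tray can shift 24 each way along x before they meet an end wall
- deep_pull (a point): centre of the deep tray's pull head, 95 mm in front of (-x) and 24 above the tray's origin; head 20 in diameter, 20 long along x (15 to 35 in front of the tray's front face). Drawn by it, the tray slides on the bench
- shallow_tray: shallow tray, pale wood, steel pins fixed in it, 0.22-0.37 kg, no pull (ends alike), mm: 140 long (its x), 64 wide (y), 36 high: a 30 box, walls 6, on two battens like the deep tray's. Origin: centre under the battens. Loose on the bench to the right. Seated on the deep tray its origin is 42 above the deep tray's; wanted 18 to the deep tray's +x; either end in front.
- oil_stone: bystander: oil stone in a dark wooden box, 62 x 210 x 34, to the left (mm)
- pencil_1: bystander: carpenter's pencil, 8 x 150 x 7, on the right, behind the shallow tray (mm)
- chisel_2: bystander: bench chisel, 30 x 280 x 30, near the front edge, to the right (mm)
- pliers: bystander: flat-nose pliers, 61 x 188 x 12, lying in front between the bottom tray and the shallow tray (mm)
- grey_tin: bystander: grey sheet-metal tin, 65 across, 86 high, behind (mm)
- screw_box: bystander: small grey cardboard box, 72 x 107 x 43, behind (mm)

How it is judged:
By the outcome, as a careful person would: the job done as asked, in the order asked, and still so for the second after the job is handed in, with the robot touching nothing.
It also fails if it takes over 66 s, if anything falls off the work surface, if the arm or the gripper's body presses on something with over 40 N, if the wrist force passes 120 N, or if a joint passes its speed limit or range.

## Working session

There is one attempt and no reset: what is moved stays moved. The work goes in short steps, Python scripts to look and compute and a tool call to move; the robot and the scene stay as the last step left them, time stands still between calls to the robot, and variables do not carry over. Pictures are saved under pics/ and viewed, about 8 in all and at most 12, crops included, and the job is handed in when it is done.

Besides the shell and the picture viewer there is one more tool, called after "Request:" as name(argument=value, ...), one argument or row to a line, values as JSON. step_arm: Moves the arm, as the interface text tells. Its arguments: {"type":"object","properties":{"plan":{"type":"array"},"newtons":{"type":"number"}},"required":["plan"]}

```bash
mkdir -p pics; ls
cat > h.py <<'E'
import numpy as np, cv2
from bench import ctrl
def snap(n,f,crop=None,sc=1):
    im=ctrl.get_image(n); cv2.imwrite('pics/raw_'+f,im)
    if crop: a,b,c,d=crop; im=im[b:d,a:c]
    if sc!=1: im=cv2.resize(im,None,fx=sc,fy=sc,interpolation=cv2.INTER_CUBIC)
    cv2.imwrite('pics/'+f,im)
def cam(n):
    p=ctrl.camera_params(n); return np.array(p['camera_matrix'],float),np.array(p['rvec'],float),np.array(p['tvec'],float)
def proj(n,P):
    K,r,t=cam(n); return cv2.projectPoints(np.array(P,float).reshape(-1,1,3),r,t,K,None)[0].reshape(-1,2)
def unproj(n,uv,z):
    K,r,t=cam(n); R=cv2.Rodrigues(r)[0]; C=-R.T@t.ravel(); out=[]
    for u,v in np.array(uv,float).reshape(-1,2):
        d=R.T@np.linalg.inv(K)@[u,v,1]; out.append(C+d*(z-C[2])/d[2])
    return np.array(out)
E
python3 - <<'E'
from h import *
snap('top','t0.png',sc=1.4); snap('side','s0.png',sc=1.4)
for n in('top','side'):
    K,r,t=cam(n); R=cv2.Rodrigues(r)[0]; print(n,K.round(1).tolist(),(-R.T@t.ravel()).round(3),R[2].round(2))
s=ctrl.get_state(); print(s, ctrl.grasp_offset)
E
```

```text
pics
top [[513.4, 0.0, 278.2], [0.0, 513.4, 208.1], [0.0, 0.0, 1.0]] [ 0.088 -0.042  1.655] [ 0.28  0.06 -0.96]
side [[430.6, 0.0, 282.7], [0.0, 430.6, 208.0], [0.0, 0.0, 1.0]] [ 0.595 -1.255  0.975] [-0.03  0.81 -0.58]
{'time': 0.1, 'joint_positions': array([ 1.14608539,  0.32174915, -0.07008874,  1.45155073,  0.0226071 ,
        1.37080177, -0.05691074]), 'qd': array([-1.36068510e-03, -1.35961817e-03,  7.03465186e-04, -3.41549587e-03,
        1.63292872e-04, -9.64424148e-05,  4.66476635e-04]), 'joint_torque': array([-1.75020864e-04, -4.92572808e+01, -4.05763322e-01, -3.13395739e+01,
       -6.41401322e-02,  3.94986395e-02,  4.73113585e-05]), 'position': array([ 0.27590646, -0.58798913,  0.22157188]), 'tool_rot': array([-3.06465486e+00, -6.83439324e-01,  7.39224192e-04]), 'ft_force': array([-0.05818371,  0.51614063, -0.71829559]), 'torque': array([-0.01901385,  0.0252867 ,  0.02646744]), 'grip_width': 0.9985351121395037} 0.0187
```

View pics/t0.png

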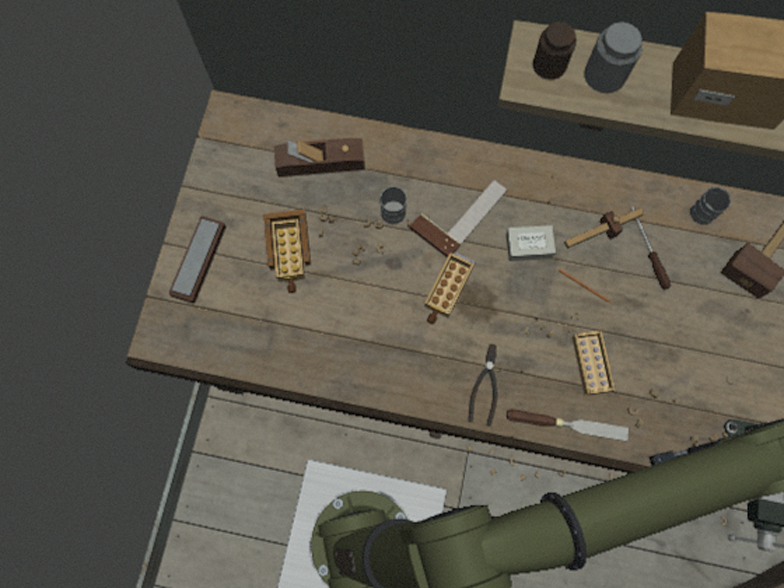

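View pics/s0.png

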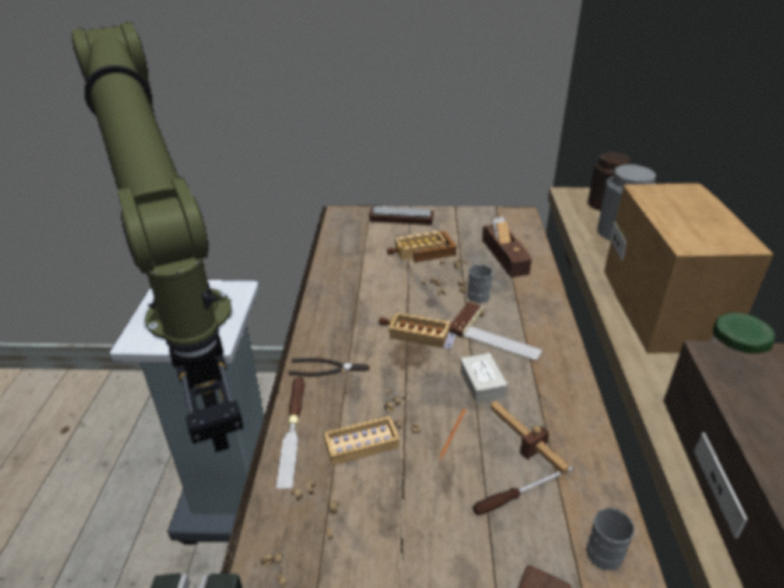

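Top view: deep tray in its rack at about (289,250), bottom tray (450,285), shallow tray (593,362), all in ×1.4 pixels. The side view shows the same three trays. Next, a close composite of each from both cameras.

```bash
cat > comp.py <<'E'
from h import *
def comp(fT,fS,cT,cS,out,w=44,h=36,s=6):
    T,S=cv2.imread(fT),cv2.imread(fS); rows=[]
    for im,cs in((T,cT),(S,cS)):
        r=[]
        for (u,v) in cs:
            c=cv2.resize(im[v-h:v+h,u-w:u+w][:, :],None,fx=s,fy=s,interpolation=cv2.INTER_CUBIC)
            for k in range(0,2*w,10): cv2.putText(c,str(u-w+k),(k*s,9),0,.3,(0,255,0)); cv2.line(c,(k*s,10),(k*s,14),(0,255,0))
            for k in range(0,2*h,10): cv2.putText(c,str(v-h+k),(0,k*s+4),0,.3,(0,255,255)); 
            r.append(c)
        rows.append(np.hstack(r))
    cv2.imwrite(out,np.vstack(rows))
E
python3 - <<'E'
from comp import *
comp('pics/raw_t0.png','pics/raw_s0.png',[(205,178),(320,206),(424,259)],[(302,175),(298,236),(258,313)],'pics/c0.png',w=33,h=37,s=4)
E
```

```text
(no output)
```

View pics/c0.png

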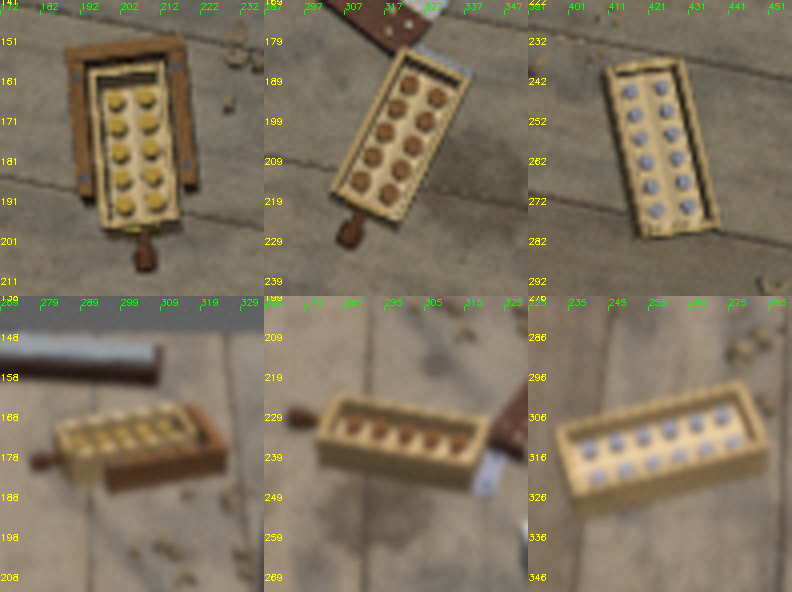

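```bash
cat > fit.py <<'E'
from h import *
from scipy.optimize import least_squares
def fit(z,obs,x0,bias=True):
    # obs: list (cam, sx, sy, u, v): rim corner in tray frame signs
    def mp(p):
        c,s=np.cos(p[2]),np.sin(p[2])
        return [[p[0]+c*.07*a-s*.032*b,p[1]+s*.07*a+c*.032*b,z] for _,a,b,_,_ in obs]
    def f(p):
        P=mp(p); return np.concatenate([proj(o[0],[q])[0]-o[3:] for o,q in zip(obs,P)])
    r=least_squares(f,x0); return r.x,r.fun.reshape(-1,2)
def C(o,c,pts,cam,sg): return [(cam,a,b,o[0]+(x-c[0]+.5)/4-.5,o[1]+(y-c[1]+.5)/4-.5) for (x,y),(a,b) in zip(pts,sg)]
E
python3 - <<'E'
from fit import *
sg=[(1,1),(1,-1),(-1,-1),(-1,1)]
D=C((172,141),(0,0),[(88,68),(162,60),(180,220),(104,228)],'top',sg)
B=C((287,169),(264,0),[(404,47),(470,72),(398,227),(331,192)],'top',sg)
S=C((391,222),(528,0),[(604,68),(684,60),(718,228),(640,236)],'top',sg)
Bs=C((265,199),(264,296),[(340,396),(318,440),(490,425)],'side',[(-1,1),(-1,-1),(1,1)])
Ss=C((225,276),(528,296),[(556,432),(573,485),(745,382),(768,432)],'side',[(-1,1),(-1,-1),(1,1),(1,-1)])
Ds=C((269,138),(0,296),[(55,426),(185,405)],'side',[(-1,1),(1,1)])
for n,z,o,os_ in(('deep',.048,D,Ds),('base',.036,B,Bs),('shal',.036,S,Ss)):
    for oo in(o,o+os_):
        c=unproj('top',[np.mean([q[3:] for q in o],0)],z)[0]
        p,r=fit(z,oo,[c[0],c[1],0.]); print(n,p[:2].round(4),np.degrees(p[2]).round(2),np.abs(r).max().round(2),r.round(1).tolist())
# rack & pull checks
print(unproj('top',[(172+145/4,141+258/4)],.024),unproj('top',[(287+(350-264)/4,169+232/4)],.024))
# rack: outer corners top
print(unproj('top',[(172+66/4,141+50/4),(172+184/4,141+36/4),(172+198/4,141+187/4),(172+84/4,141+196/4)],.036).round(4))
E
```

```text
deep [0.6139 0.3157] 19.61 0.61 [[-0.1, 0.6], [0.4, 0.2], [0.1, -0.6], [-0.3, -0.1]]
deep [0.6152 0.3156] 19.05 1.7 [[0.2, 0.1], [0.7, -0.1], [-0.0, -0.9], [-0.4, -0.6], [-0.2, -0.2], [-1.7, -0.1]]
base [ 0.6092 -0.0781] -14.02 1.37 [[-0.8, -0.3], [0.2, 1.4], [0.8, -0.8], [-0.3, -0.3]]
base [ 0.6108 -0.0794] -14.41 1.34 [[-0.1, -0.7], [0.8, 1.1], [1.1, -1.2], [0.1, -0.8], [-1.0, -0.6], [-0.6, -0.8], [-0.2, -1.3]]
shal [ 0.4917 -0.435 ] 18.65 0.63 [[0.3, -0.3], [-0.3, -0.6], [0.2, 0.2], [-0.2, 0.6]]
shal [ 0.4928 -0.4343] 19.49 2.47 [[-0.1, -0.5], [-0.8, -1.1], [0.3, -0.3], [-0.1, 0.3], [-0.7, -2.2], [0.1, 1.7], [-0.9, -1.2], [0.2, 2.5]]
[[0.52440695 0.28530197 0.024     ]] [[ 0.5205413  -0.05422581  0.024     ]]
[[0.6865 0.3935 0.036 ]
 [0.7196 0.2985 0.036 ]
 [0.5902 0.2548 0.036 ]
 [0.563  0.3456 0.036 ]]
```

Run:
```python
from h import *
def go(o,c,pts,z):
    uv=[(o[0]+(x-c+.5)/4-.5,o[1]+(y+.5)/4-.5) for x,y in pts]
    P=unproj('top',uv,z)[:,:2]; m=P.mean(0); U,S,V=np.linalg.svd(P-m); d=V[0]*np.sign(V[0][0]); e=np.array([-d[1],d[0]])
    print(m.round(4),np.degrees(np.arctan2(d[1],d[0])).round(2)); print(((P-m)@np.c_[d,e]*1000).round(0).tolist())
go((287,169),264,[(410,85),(437,97),(397,109),(426,121),(385,133),(412,146),(373,157),(400,170),(360,180),(388,194)],.023)
go((172,141),0,[(115,101),(146,98),(118,128),(150,122),(120,153),(151,149),(122,179),(153,175),(124,205),(155,201)],.035)
print(unproj('top',np.array([(130,362),(680,470)])/1.4,0).round(3), unproj('side',[(1,1)],0).round(2))
```

```text
[ 0.6085 -0.0775] -15.65
[[47.0, 13.0], [48.0, -12.0], [23.0, 13.0], [25.0, -13.0], [-1.0, 13.0], [-0.0, -12.0], [-24.0, 12.0], [-24.0, -13.0], [-47.0, 13.0], [-47.0, -13.0]]
[0.6118 0.3153] 18.34
[[47.0, 14.0], [46.0, -12.0], [22.0, 13.0], [24.0, -14.0], [-0.0, 13.0], [0.0, -13.0], [-24.0, 13.0], [-23.0, -13.0], [-47.0, 13.0], [-46.0, -13.0]]
[[ 0.277  0.615  0.   ]
 [ 0.296 -0.664  0.   ]] [[-3.06  4.44  0.  ]]
```

```bash
cat > go.py <<'E'
from h import *
from scipy.spatial.transform import Rotation as Ro
def go(*T):
    s=ctrl.get_state(); R0=Ro.from_rotvec(s['tool_rot']); p0=np.array(s['position'])
    print('t',s['time'],'p',p0.round(4),'psi',np.degrees(np.arctan2(*R0.as_matrix()[[1,0],0])).round(2),'F',np.round(s['ft_force'],1),'w',round(s['grip_width'],3))
    for x,y,z,psi in T:
        Rt=Ro.from_euler('z',psi,degrees=True)*Ro.from_euler('x',180,degrees=True)
        d=R0.inv().apply(np.array([x,y,z])-p0); w=np.degrees((R0.inv()*Rt).as_rotvec())
        print((x,y,z,psi),'xyz',d.round(4),'w',w.round(2),'d',np.linalg.norm(d).round(3))
E
python3 - <<'E'
from go import *
a=np.radians(18.6);p=np.array([.6128,.3155])-.095*np.array([np.cos(a),np.sin(a)]);print(p)
go((.55,-.2,.22,18.6),(p[0],p[1],.15,18.6),(p[0],p[1],.09,18.6))
E
```

```text
[0.522762   0.28519887]
t 0.1 p [ 0.2759 -0.588   0.2216] psi 25.14 F [-0.1  0.5 -0.7] w 0.999
(0.55, -0.2, 0.22, 18.6) xyz [ 0.413  -0.2348  0.0019] w [-0.1   0.01  6.54] d 0.475
(np.float64(0.5227620010490894), np.float64(0.28519886561668334), 0.15, 18.6) xyz [ 0.5945 -0.6854  0.0727] w [-0.1   0.01  6.54] d 0.91
(np.float64(0.5227620010490894), np.float64(0.28519886561668334), 0.09, 18.6) xyz [ 0.5945 -0.6853  0.1327] w [-0.1   0.01  6.54] d 0.917
```

Request:
step_arm(
  plan=[
    {"x": 0.413, "y": -0.235, "z": 0.002, "wx": 0, "wy": 0, "wz": 6.5, "jaw": -1},
    {"x": 0.413, "y": -0.235, "z": 0.002, "wx": 0, "wy": 0, "wz": 6.5, "jaw": -1},
    {"x": 0.413, "y": -0.235, "z": 0.002, "wx": 0, "wy": 0, "wz": 6.5, "jaw": -1},
    {"x": 0.413, "y": -0.235, "z": 0.002, "wx": 0, "wy": 0, "wz": 6.5, "jaw": -1},
    {"x": 0.413, "y": -0.235, "z": 0.002, "wx": 0, "wy": 0, "wz": 6.5, "jaw": -1},
    {"x": 0.413, "y": -0.235, "z": 0.002, "wx": 0, "wy": 0, "wz": 6.5, "jaw": -1},
    {"x": 0.413, "y": -0.235, "z": 0.002, "wx": 0, "wy": 0, "wz": 6.5, "jaw": -1},
    {"x": 0.413, "y": -0.235, "z": 0.002, "wx": 0, "wy": 0, "wz": 6.5, "jaw": -1},
    {"x": 0.413, "y": -0.235, "z": 0.002, "wx": 0, "wy": 0, "wz": 6.5, "jaw": -1},
    {"x": 0.5945, "y": -0.6855, "z": 0.073, "wx": 0, "wy": 0, "wz": 6.5, "jaw": -1},
    {"x": 0.5945, "y": -0.6855, "z": 0.073, "wx": 0, "wy": 0, "wz": 6.5, "jaw": -1},
    {"x": 0.5945, "y": -0.6855, "z": 0.073, "wx": 0, "wy": 0, "wz": 6.5, "jaw": -1},
    {"x": 0.5945, "y": -0.6855, "z": 0.073, "wx": 0, "wy": 0, "wz": 6.5, "jaw": -1},
    {"x": 0.5945, "y": -0.6855, "z": 0.073, "wx": 0, "wy": 0, "wz": 6.5, "jaw": -1},
    {"x": 0.5945, "y": -0.6855, "z": 0.073, "wx": 0, "wy": 0, "wz": 6.5, "jaw": -1},
    {"x": 0.5945, "y": -0.6855, "z": 0.073, "wx": 0, "wy": 0, "wz": 6.5, "jaw": -1},
    {"x": 0.5945, "y": -0.6855, "z": 0.073, "wx": 0, "wy": 0, "wz": 6.5, "jaw": -1},
    {"x": 0.5945, "y": -0.6855, "z": 0.073, "wx": 0, "wy": 0, "wz": 6.5, "jaw": -1},
    {"x": 0.5945, "y": -0.6855, "z": 0.073, "wx": 0, "wy": 0, "wz": 6.5, "jaw": -1},
    {"x": 0.5945, "y": -0.6855, "z": 0.073, "wx": 0, "wy": 0, "wz": 6.5, "jaw": -1},
  ],
)

```text
time: 2.1
position: [0.5197, 0.292, 0.1485]
tool_rot: [-3.093, -0.522, 0.003]
ft_force: [-1.4, 0.3, -0.3]
grip_width: 1.002
```

Run:
```python
from go import *
go((.5228,.2852,.15,18.6),(.5228,.2852,.09,18.6),(.5228,.2852,.006,18.6))
```

```text
t 2.1 p [0.5197 0.292  0.1485] psi 19.16 F [-1.4  0.3 -0.3] w 1.002
(0.5228, 0.2852, 0.15, 18.6) xyz [ 0.0007  0.0075 -0.0015] w [-0.27  0.08  0.56] d 0.008
(0.5228, 0.2852, 0.09, 18.6) xyz [0.0008 0.0077 0.0585] w [-0.27  0.08  0.56] d 0.059
(0.5228, 0.2852, 0.006, 18.6) xyz [0.0009 0.0081 0.1425] w [-0.27  0.08  0.56] d 0.143
```

Request:
step_arm(
  plan=[
    {"z": 0.0},
    {"z": 0.0},
    {"z": 0.03},
    {"z": 0.05},
  ],
)

```text
validation failed for argument at $.pl...
```

Run:
```python
from go import *
go((.5228,.2852,.09,18.6),(.5228,.2852,.006,18.6))
snap('top','t1.png'); snap('side','s1.png')
print(proj('top',[(.5228,.2852,.09)]),proj('side',[(.5228,.2852,.05)]))
from comp import *
comp('pics/raw_t1.png','pics/raw_s1.png',[(207,200)],[(295,178)],'pics/c1.png',w=45,h=37,s=4)
go((.5228,.2852,.006,18.6))
```

```text
t 2.1 p [0.5197 0.292  0.1485] psi 19.16 F [-1.4  0.3 -0.3] w 1.002
(0.5228, 0.2852, 0.09, 18.6) xyz [0.0008 0.0077 0.0585] w [-0.27  0.08  0.56] d 0.059
(0.5228, 0.2852, 0.006, 18.6) xyz [0.0009 0.0081 0.1425] w [-0.27  0.08  0.56] d 0.143
[[205.4833889  199.98920956]] [[278.09746547 174.05124278]]
t 2.2 p [0.5214 0.2873 0.1487] psi 18.94 F [ 0.6  0.1 -0.6] w 0.999
(0.5228, 0.2852, 0.006, 18.6) xyz [0.0009 0.0026 0.1427] w [-0.07  0.1   0.34] d 0.143
```

View pics/c1.png

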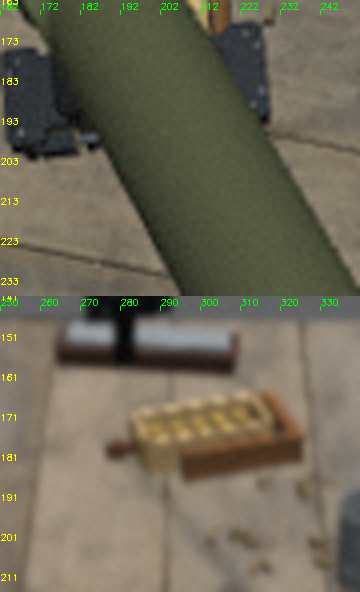

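The arm hides the top view. The side view shows the fingers above the pull, which is at about (277,178). I'll settle, then descend.

Request:
step_arm(
  plan=[
    {"x": 0, "y": 0, "z": 0.03, "wx": 0, "wy": 0, "wz": 0, "jaw": -1},
    {"x": 0, "y": 0, "z": 0.06, "wx": 0, "wy": 0, "wz": 0, "jaw": -1},
    {"x": 0, "y": 0, "z": 0.08, "wx": 0, "wy": 0, "wz": 0, "jaw": -1},
    {"x": 0, "y": 0, "z": 0.08, "wx": 0, "wy": 0, "wz": 0, "jaw": -1},
    {"x": 0, "y": 0, "z": 0.08, "wx": 0, "wy": 0, "wz": 0, "jaw": -1},
  ],
)

```text
time: 2.7
position: [0.5239, 0.2828, 0.0699]
tool_rot: [3.1, 0.505, -0.0]
ft_force: [-0.1, -0.1, 1.2]
grip_width: 1.0
```

Run:
```python
from go import *
go((.5228,.2852,.007,18.6))
```

```text
t 2.7 p [0.5239 0.2828 0.0699] psi 18.5 F [-0.1 -0.1  1.2] w 1.0
(0.5228, 0.2852, 0.007, 18.6) xyz [-0.0003 -0.0027  0.0629] w [ 0.06  0.01 -0.1 ] d 0.063
```

Request:
step_arm(
  plan=[
    {"x": 0, "y": -0.0025, "z": 0.03, "wx": 0, "wy": 0, "wz": 0, "jaw": -1},
    {"x": 0, "y": -0.0025, "z": 0.05, "wx": 0, "wy": 0, "wz": 0, "jaw": -1},
    {"x": 0, "y": -0.0025, "z": 0.063, "wx": 0, "wy": 0, "wz": 0, "jaw": -1},
    {"x": 0, "y": -0.0025, "z": 0.063, "wx": 0, "wy": 0, "wz": 0, "jaw": -1},
    {"x": 0, "y": -0.0025, "z": 0.063, "wx": 0, "wy": 0, "wz": 0, "jaw": 1},
    {"x": 0, "y": -0.0025, "z": 0.063, "wx": 0, "wy": 0, "wz": 0, "jaw": 1},
    {"x": 0, "y": -0.0025, "z": 0.063, "wx": 0, "wy": 0, "wz": 0, "jaw": 1},
    {"x": 0, "y": -0.0025, "z": 0.063, "wx": 0, "wy": 0, "wz": 0, "jaw": 1},
    {"x": 0, "y": -0.0025, "z": 0.063, "wx": 0, "wy": 0, "wz": 0, "jaw": 1},
    {"x": 0, "y": -0.0025, "z": 0.063, "wx": 0, "wy": 0, "wz": 0, "jaw": 1},
  ],
  newtons=15,
)

```text
time: 3.7
position: [0.5223, 0.2871, 0.0067]
tool_rot: [3.1, 0.509, 0.0]
ft_force: [0.5, -0.1, -0.2]
grip_width: 0.539
```

Run:
```python
from go import *
a=np.radians(18.8); d=.118
p=ctrl.get_state()['position']
go((p[0]-d*np.cos(a),p[1]-d*np.sin(a),.007,18.6))
```

```text
t 3.7 p [0.5223 0.2871 0.0067] psi 18.64 F [ 0.5 -0.1 -0.2] w 0.539
(np.float64(0.4106171005863315), np.float64(0.2490361532122637), 0.007, 18.6) xyz [-0.118   0.0003 -0.0004] w [ 0.01 -0.01  0.04] d 0.118
```

Request:
step_arm(
  plan=[
    {"x": 0, "y": 0, "z": 0, "wx": 0, "wy": 0, "wz": 0, "jaw": 1},
    {"x": 0, "y": 0, "z": 0, "wx": 0, "wy": 0, "wz": 0, "jaw": 1},
    {"x": 0, "y": 0, "z": 0, "wx": 0, "wy": 0, "wz": 0, "jaw": 1},
    {"x": 0, "y": 0, "z": 0, "wx": 0, "wy": 0, "wz": 0, "jaw": 1},
    {"x": 0, "y": 0, "z": 0, "wx": 0, "wy": 0, "wz": 0, "jaw": 1},
    {"x": 0, "y": 0, "z": 0, "wx": 0, "wy": 0, "wz": 0, "jaw": 1},
  ],
  newtons=15,
)

```text
time: 4.3
position: [0.5222, 0.2868, 0.0064]
tool_rot: [3.1, 0.508, -0.0]
ft_force: [-0.6, -0.7, 0.6]
grip_width: 0.223
```

Request:
step_arm(
  plan=[
    {"x": -0.005, "y": 0, "z": 0, "wx": 0, "wy": 0, "wz": 0, "jaw": 1},
    {"x": -0.015, "y": 0, "z": 0, "wx": 0, "wy": 0, "wz": 0, "jaw": 1},
    {"x": -0.025, "y": 0, "z": 0, "wx": 0, "wy": 0, "wz": 0, "jaw": 1},
    {"x": -0.035, "y": 0, "z": 0, "wx": 0, "wy": 0, "wz": 0, "jaw": 1},
    {"x": -0.045, "y": 0, "z": 0, "wx": 0, "wy": 0, "wz": 0, "jaw": 1},
    {"x": -0.055, "y": 0, "z": 0, "wx": 0, "wy": 0, "wz": 0, "jaw": 1},
    {"x": -0.065, "y": 0, "z": 0, "wx": 0, "wy": 0, "wz": 0, "jaw": 1},
  ],
  newtons=15,
)

```text
time: 5.0
position: [0.4598, 0.266, 0.0066]
tool_rot: [3.1, 0.509, 0.0]
ft_force: [2.4, 0.8, -1.0]
grip_width: 0.224
```

Run:
```python
from go import *
go()
snap('side','s2.png',crop=(230,140,350,230),sc=5)
```

```text
t 5.0 p [0.4598 0.266  0.0066] psi 18.65 F [ 2.4  0.8 -1. ] w 0.224
```

View pics/s2.png

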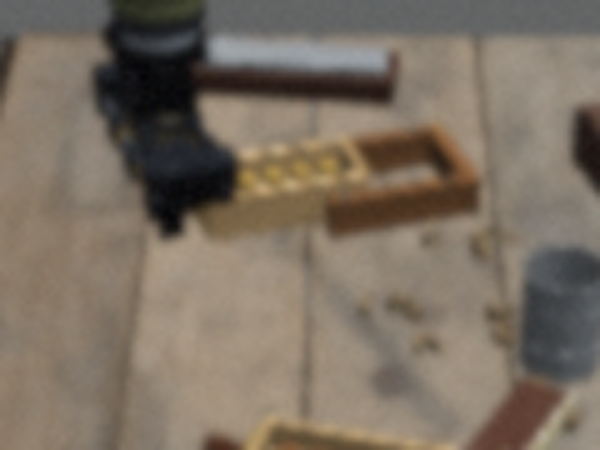

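The tray slides well and is following the rails; the brass row is at about (290,170). I'll pull the rest of the way and let go.

Request:
step_arm(
  plan=[
    {"x": -0.01, "y": 0, "z": 0, "wx": 0, "wy": 0, "wz": 0, "jaw": 1},
    {"x": -0.02, "y": 0, "z": 0, "wx": 0, "wy": 0, "wz": 0, "jaw": 1},
    {"x": -0.03, "y": 0, "z": 0, "wx": 0, "wy": 0, "wz": 0, "jaw": 1},
    {"x": -0.04, "y": 0, "z": 0, "wx": 0, "wy": 0, "wz": 0, "jaw": 1},
    {"x": -0.05, "y": 0, "z": 0, "wx": 0, "wy": 0, "wz": 0, "jaw": 1},
    {"x": -0.057, "y": 0, "z": 0, "wx": 0, "wy": 0, "wz": 0, "jaw": 1},
    {"x": -0.057, "y": 0, "z": 0, "wx": 0, "wy": 0, "wz": 0, "jaw": 1},
    {"x": -0.057, "y": 0, "z": 0, "wx": 0, "wy": 0, "wz": 0, "jaw": 1},
    {"x": -0.057, "y": 0, "z": 0, "wx": 0, "wy": 0, "wz": 0, "jaw": -1},
    {"x": -0.057, "y": 0, "z": 0, "wx": 0, "wy": 0, "wz": 0, "jaw": -1},
    {"x": -0.057, "y": 0, "z": 0, "wx": 0, "wy": 0, "wz": 0, "jaw": -1},
    {"x": -0.057, "y": 0, "z": 0, "wx": 0, "wy": 0, "wz": 0, "jaw": -1},
    {"x": -0.057, "y": 0, "z": 0, "wx": 0, "wy": 0, "wz": 0, "jaw": -1},
  ],
  newtons=15,
)

```text
time: 6.35
position: [0.4069, 0.2481, 0.0065]
tool_rot: [-3.1, -0.509, -0.0]
ft_force: [0.1, 0.7, -0.8]
grip_width: 0.594
```

Run:
```python
from go import *
p=ctrl.get_state()['position']; a=np.radians(18.65); c=p[:2]+.095*np.array([np.cos(a),np.sin(a)]); print(c)
print('from rack',np.dot(c-[.6195,.3147],[np.cos(a),np.sin(a)]))
go((p[0],p[1],.12,18.6),(c[0],c[1],.12,18.6))
```

```text
[0.49690492 0.27848071]
from rack -0.12774000866551963
t 6.35 p [0.4069 0.2481 0.0065] psi 18.64 F [ 0.1  0.7 -0.8] w 0.594
(np.float64(0.4068933987624806), np.float64(0.24810100956323505), 0.12, 18.6) xyz [ 0.     -0.     -0.1135] w [-0.   -0.01  0.04] d 0.113
(np.float64(0.49690492070471703), np.float64(0.27848070537544295), 0.12, 18.6) xyz [ 0.095  -0.     -0.1135] w [-0.   -0.01  0.04] d 0.148
```

Request:
step_arm(
  plan=[
    {"x": 0, "y": 0, "z": -0.03, "wx": 0, "wy": 0, "wz": 0, "jaw": -1},
    {"x": 0, "y": 0, "z": -0.07, "wx": 0, "wy": 0, "wz": 0, "jaw": -1},
    {"x": 0, "y": 0, "z": -0.12, "wx": 0, "wy": 0, "wz": 0, "jaw": -1},
    {"x": 0.07, "y": 0.03, "z": -0.15, "wx": 0, "wy": 0, "wz": 0, "jaw": -1},
    {"x": 0.07, "y": 0.25, "z": -0.15, "wx": 0, "wy": 0, "wz": 0, "jaw": -1},
    {"x": 0.07, "y": 0.25, "z": -0.15, "wx": 0, "wy": 0, "wz": 0, "jaw": -1},
    {"x": 0.07, "y": 0.25, "z": -0.15, "wx": 0, "wy": 0, "wz": 0, "jaw": -1},
    {"x": 0.07, "y": 0.25, "z": -0.15, "wx": 0, "wy": 0, "wz": 0, "jaw": -1},
    {"x": 0.07, "y": 0.25, "z": -0.15, "wx": 0, "wy": 0, "wz": 0, "jaw": -1},
    {"x": 0.07, "y": 0.25, "z": -0.15, "wx": 0, "wy": 0, "wz": 0, "jaw": -1},
  ],
)

```text
time: 7.35
position: [0.5548, 0.0265, 0.1563]
tool_rot: [3.1, 0.493, 0.001]
ft_force: [-0.7, -0.5, -0.9]
grip_width: 1.0
```

Run:
```python
from comp import *
from go import *
snap('top','t3.png'); snap('side','s3.png')
u=proj('top',[(.497,.278,.04)])[0]; v=proj('side',[(.497,.278,.04)])[0];print(u,v)
comp('pics/raw_t3.png','pics/raw_s3.png',[(int(u[0])+5,int(u[1])-8)],[(int(v[0])+10,int(v[1]))],'pics/c3.png',w=66,h=37,s=4)
print(int(u[0])+5-66,int(u[1])-8-37)
go()
```

```text
[207.74411604 212.36482037] [271.87363839 176.95537581]
146 167
t 7.45 p [0.553  0.0329 0.1563] psi 18.52 F [0.5 0.9 0. ] w 1.0
```

View pics/c3.png

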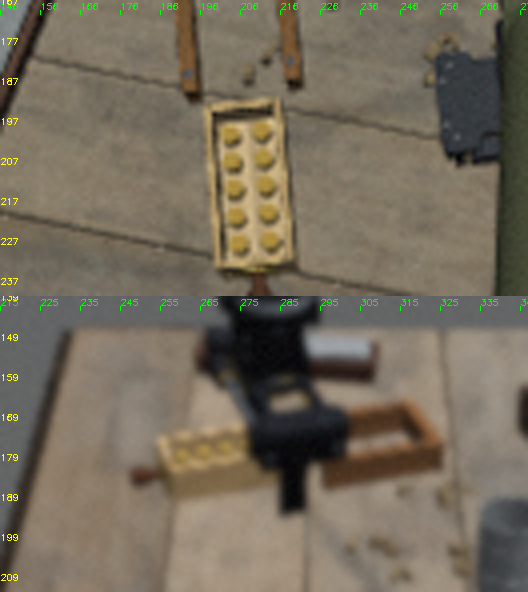

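Clear view: the deep tray is out of the rack, rail ends at rows ~189-191 and tray back at row ~192. Its blanks are visible for measuring.

Run:
```python
from go import *
uv=[(146+(x+.5)/4-.5,167+(y+.5)/4-.5) for x,y in [(232,136),(262,131),(233,162),(264,158),(235,188),(266,185),(237,216),(268,213),(239,244),(270,241)]]
P=unproj('top',uv,.035)[:,:2]; m=P.mean(0); V=np.linalg.svd(P-m)[2]; d=V[0]*np.sign(V[0][0]); th=np.degrees(np.arctan2(d[1],d[0]))
print(m,th,((P-m)@np.c_[d,[-d[1],d[0]]]*1000).round(0).tolist())
r=unproj('top',[(146+190/4,167+96/4),(146+293/4,167+86/4)],.036)[:,:2]; print('rail fronts to tray origin along x (want>70)',(r-m)@d)
go((m[0],m[1],.12,th),(m[0],m[1],.014,th))
```

```text
[0.49511982 0.27641438] 17.73372832126352 [[46.0, 12.0], [47.0, -12.0], [23.0, 13.0], [24.0, -13.0], [1.0, 13.0], [1.0, -13.0], [-23.0, 13.0], [-23.0, -13.0], [-47.0, 12.0], [-47.0, -13.0]]
rail fronts to tray origin along x (want>70) [0.08208205 0.08210194]
t 7.45 p [0.553  0.0329 0.1563] psi 18.52 F [0.5 0.9 0. ] w 1.0
(np.float64(0.49511982018378353), np.float64(0.2764143801268329), 0.12, np.float64(17.73372832126352)) xyz [ 0.0225 -0.2492  0.0364] w [-0.05  0.02  0.79] d 0.253
(np.float64(0.49511982018378353), np.float64(0.2764143801268329), 0.014, np.float64(17.73372832126352)) xyz [ 0.0225 -0.2491  0.1424] w [-0.05  0.02  0.79] d 0.288
```

Request:
step_arm(
  plan=[
    {"x": 0.022, "y": -0.249, "z": 0.03, "wx": 0, "wy": 0, "wz": 0.8, "jaw": -1},
    {"x": 0.022, "y": -0.249, "z": 0.03, "wx": 0, "wy": 0, "wz": 0.8, "jaw": -1},
    {"x": 0.022, "y": -0.249, "z": 0.03, "wx": 0, "wy": 0, "wz": 0.8, "jaw": -1},
    {"x": 0.022, "y": -0.249, "z": 0.03, "wx": 0, "wy": 0, "wz": 0.8, "jaw": -1},
    {"x": 0.022, "y": -0.249, "z": 0.03, "wx": 0, "wy": 0, "wz": 0.8, "jaw": -1},
    {"x": 0.022, "y": -0.249, "z": 0.04, "wx": 0, "wy": 0, "wz": 0.8, "jaw": -1},
    {"x": 0.022, "y": -0.249, "z": 0.06, "wx": 0, "wy": 0, "wz": 0.8, "jaw": -1},
    {"x": 0.022, "y": -0.249, "z": 0.07, "wx": 0, "wy": 0, "wz": 0.8, "jaw": -1},
    {"x": 0.022, "y": -0.249, "z": 0.07, "wx": 0, "wy": 0, "wz": 0.8, "jaw": -1},
    {"x": 0.022, "y": -0.249, "z": 0.07, "wx": 0, "wy": 0, "wz": 0.8, "jaw": -1},
  ],
)

```text
time: 8.45
position: [0.4941, 0.2765, 0.0868]
tool_rot: [-3.104, -0.487, 0.0]
ft_force: [-0.1, -0.4, 0.6]
grip_width: 0.996
```

Run:
```python
from go import *
go((.4965,.2768,.013,17.8))
```

```text
t 8.45 p [0.4941 0.2765 0.0868] psi 17.84 F [-0.1 -0.4  0.6] w 0.996
(0.4965, 0.2768, 0.013, 17.8) xyz [0.0024 0.0005 0.0738] w [-0.    0.    0.04] d 0.074
```

Request:
step_arm(
  plan=[
    {"x": 0.002, "y": 0, "z": 0.025, "wx": 0, "wy": 0, "wz": 0, "jaw": -1},
    {"x": 0.002, "y": 0, "z": 0.05, "wx": 0, "wy": 0, "wz": 0, "jaw": -1},
    {"x": 0.002, "y": 0, "z": 0.065, "wx": 0, "wy": 0, "wz": 0, "jaw": -1},
    {"x": 0.002, "y": 0, "z": 0.074, "wx": 0, "wy": 0, "wz": 0, "jaw": -1},
    {"x": 0.002, "y": 0, "z": 0.074, "wx": 0, "wy": 0, "wz": 0, "jaw": -1},
    {"x": 0.002, "y": 0, "z": 0.074, "wx": 0, "wy": 0, "wz": 0, "jaw": 1},
    {"x": 0.002, "y": 0, "z": 0.074, "wx": 0, "wy": 0, "wz": 0, "jaw": 1},
    {"x": 0.002, "y": 0, "z": 0.074, "wx": 0, "wy": 0, "wz": 0, "jaw": 1},
    {"x": 0.002, "y": 0, "z": 0.074, "wx": 0, "wy": 0, "wz": 0, "jaw": 1},
    {"x": 0.002, "y": 0, "z": 0.074, "wx": 0, "wy": 0, "wz": 0, "jaw": 1},
    {"x": 0.002, "y": 0, "z": 0.074, "wx": 0, "wy": 0, "wz": 0, "jaw": 1},
    {"x": 0.002, "y": 0, "z": 0.074, "wx": 0, "wy": 0, "wz": 0, "jaw": 1},
  ],
  newtons=35,
)

```text
time: 9.65
position: [0.4965, 0.2776, 0.0132]
tool_rot: [-3.103, -0.487, -0.002]
ft_force: [-1.0, 0.8, 5.5]
grip_width: 0.737
```

Run:
```python
from go import *
a=np.radians(-15.3); t=np.array([.6088,-.0777])-.018*np.array([np.cos(a),np.sin(a)]); print(t)
go((.5,.277,.10,-15.3),(t[0],t[1],.12,-15.3))
```

```text
[ 0.59143797 -0.07295029]
t 9.65 p [0.4965 0.2776 0.0132] psi 17.85 F [-1.   0.8  5.5] w 0.737
(0.5, 0.277, 0.1, -15.3) xyz [ 0.0033  0.0017 -0.0868] w [-3.000e-02 -6.000e-02  3.315e+01] d 0.087
(np.float64(0.5914379664677596), np.float64(-0.07295028510062329), 0.12, -15.3) xyz [-0.017   0.3628 -0.1069] w [-3.000e-02 -6.000e-02  3.315e+01] d 0.379
```

Request:
step_arm(
  plan=[
    {"x": 0, "y": 0, "z": -0.02, "wx": 0, "wy": 0, "wz": 0, "jaw": 1},
    {"x": 0, "y": 0, "z": -0.05, "wx": 0, "wy": 0, "wz": 0, "jaw": 1},
    {"x": 0, "y": 0, "z": -0.08, "wx": 0, "wy": 0, "wz": 0, "jaw": 1},
    {"x": 0, "y": 0.02, "z": -0.107, "wx": 0, "wy": 0, "wz": 3, "jaw": 1},
    {"x": -0.002, "y": 0.05, "z": -0.107, "wx": 0, "wy": 0, "wz": 7, "jaw": 1},
    {"x": -0.004, "y": 0.09, "z": -0.107, "wx": 0, "wy": 0, "wz": 11, "jaw": 1},
    {"x": -0.006, "y": 0.13, "z": -0.107, "wx": 0, "wy": 0, "wz": 15, "jaw": 1},
    {"x": -0.008, "y": 0.17, "z": -0.107, "wx": 0, "wy": 0, "wz": 19, "jaw": 1},
    {"x": -0.01, "y": 0.21, "z": -0.107, "wx": 0, "wy": 0, "wz": 23, "jaw": 1},
    {"x": -0.012, "y": 0.25, "z": -0.107, "wx": 0, "wy": 0, "wz": 27, "jaw": 1},
    {"x": -0.014, "y": 0.29, "z": -0.107, "wx": 0, "wy": 0, "wz": 30, "jaw": 1},
    {"x": -0.016, "y": 0.32, "z": -0.107, "wx": 0, "wy": 0, "wz": 32, "jaw": 1},
    {"x": -0.017, "y": 0.345, "z": -0.107, "wx": 0, "wy": 0, "wz": 33.15, "jaw": 1},
    {"x": -0.017, "y": 0.363, "z": -0.107, "wx": 0, "wy": 0, "wz": 33.15, "jaw": 1},
    {"x": -0.017, "y": 0.363, "z": -0.107, "wx": 0, "wy": 0, "wz": 33.15, "jaw": 1},
    {"x": -0.017, "y": 0.363, "z": -0.107, "wx": 0, "wy": 0, "wz": 33.15, "jaw": 1},
    {"x": -0.017, "y": 0.363, "z": -0.107, "wx": 0, "wy": 0, "wz": 33.15, "jaw": 1},
  ],
  newtons=35,
)

```text
time: 11.35
position: [0.591, -0.071, 0.1194]
tool_rot: [-3.113, 0.413, 0.001]
ft_force: [0.7, 1.2, -4.2]
grip_width: 0.734
```

Run:
```python
from comp import *
from go import *
snap('top','t4.png'); snap('side','s4.png')
u=proj('top',[(.6,-.075,.08)])[0].astype(int); v=proj('side',[(.6,-.075,.08)])[0].astype(int);print(u,v)
comp('pics/raw_t4.png','pics/raw_s4.png',[u],[v],'pics/c4.png',w=50,h=37,s=4)
go((.5914,-.073,.12,-15.3),(.5914,-.073,.06,-15.3))
```

```text
[320 200] [296 220]
t 11.45 p [ 0.591  -0.0716  0.1196] psi -15.14 F [-0.2  0.4 -4.5] w 0.736
(0.5914, -0.073, 0.12, -15.3) xyz [ 0.0008  0.0013 -0.0004] w [-0.03  0.01  0.16] d 0.002
(0.5914, -0.073, 0.06, -15.3) xyz [0.0008 0.0013 0.0596] w [-0.03  0.01  0.16] d 0.06
```

View pics/c4.png

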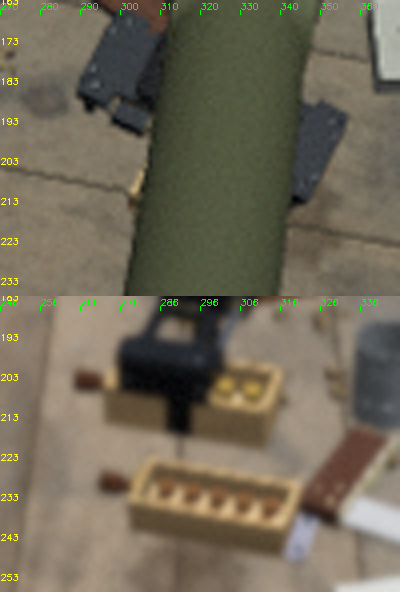

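Run:
```python
from h import *
def s(x,y,z): return unproj('side',[(246+(x+.5)/4-.5,183+(y-296+.5)/4-.5)],z)[0][:2].round(4)
zt=.1064
print('pulls',s(114,482,.024),s(88,380,zt+.024))
print('deep',s(106,392,zt+.048),s(268,413,zt+.048),s(283,370,zt+.048),'bot',s(106,424,zt+.006),s(270,444,zt+.006))
print('base',s(150,458,.036),s(130,503,.036),s(285,530,.036),s(300,487,.036))
def R(x,y,th,dx,dy): a=np.radians(th);c,s_=np.cos(a),np.sin(a); return np.round([x+c*dx-s_*dy,y+s_*dx+c*dy],4)
for d in((-.095,0),(-.07,.032),(-.07,-.032),(.07,-.032),(.07,.032)): print(d,'base exp',R(.6088,-.0777,-15.3,*d),'deep exp',R(.591,-.0716,-15.14,*d))
```

```text
pulls [ 0.5213 -0.0516] [ 0.5008 -0.0458]
deep [ 0.5193 -0.0972] [ 0.6521 -0.1241] [ 0.6663 -0.0624] bot [ 0.5178 -0.0846] [ 0.6554 -0.11  ]
base [ 0.5529 -0.0315] [ 0.5374 -0.0957] [ 0.6701 -0.1294] [ 0.6853 -0.0705]
(-0.095, 0) base exp [ 0.5172 -0.0526] deep exp [ 0.4993 -0.0468]
(-0.07, 0.032) base exp [ 0.5497 -0.0284] deep exp [ 0.5318 -0.0224]
(-0.07, -0.032) base exp [ 0.5328 -0.0901] deep exp [ 0.5151 -0.0842]
(0.07, -0.032) base exp [ 0.6679 -0.127 ] deep exp [ 0.6502 -0.1208]
(0.07, 0.032) base exp [ 0.6848 -0.0653] deep exp [ 0.6669 -0.059 ]
```

Side view: the deep tray is level in the jaws above the bottom tray, with pulls at ×4 pixels (88,380) and (114,482). It agrees with the plan to about 2 mm, so I'll lower it.

Request:
step_arm(
  plan=[
    {"x": 0.0023, "y": 0.0008, "z": 0.01, "wx": 0, "wy": 0, "wz": 0.16, "jaw": 1},
    {"x": 0.0023, "y": 0.0008, "z": 0.03, "wx": 0, "wy": 0, "wz": 0.16, "jaw": 1},
    {"x": 0.0023, "y": 0.0008, "z": 0.045, "wx": 0, "wy": 0, "wz": 0.16, "jaw": 1},
    {"x": 0.0023, "y": 0.0008, "z": 0.055, "wx": 0, "wy": 0, "wz": 0.16, "jaw": 1},
    {"x": 0.0023, "y": 0.0008, "z": 0.064, "wx": 0, "wy": 0, "wz": 0.16, "jaw": 1},
    {"x": 0.0023, "y": 0.0008, "z": 0.064, "wx": 0, "wy": 0, "wz": 0.16, "jaw": 1},
    {"x": 0.0023, "y": 0.0008, "z": 0.064, "wx": 0, "wy": 0, "wz": 0.16, "jaw": 1},
  ],
)

```text
time: 12.15
position: [0.5934, -0.075, 0.0557]
tool_rot: [-3.113, 0.423, -0.0]
ft_force: [-0.2, 0.8, -4.8]
grip_width: 0.731
```

Run:
```python
from go import *
snap('side','s5.png',crop=(250,190,350,265),sc=6)
go((.593,-.073,.0452,-15.3))
```

```text
t 12.2 p [ 0.5937 -0.075   0.0562] psi -15.47 F [ 0.1  0.5 -4. ] w 0.735
(0.593, -0.073, 0.0452, -15.3) xyz [-0.0013 -0.0017  0.011 ] w [-0.01 -0.07 -0.17] d 0.011
```

View pics/s5.png

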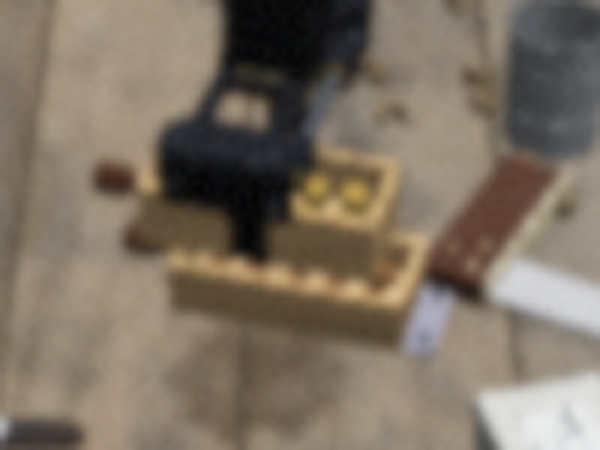

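Side view: the tray is 6 mm above the rim, parallel, and shifted to the front. I'll make a 1-2 mm correction and lower gently.

Request:
step_arm(
  plan=[
    {"x": -0.001, "y": -0.0015, "z": 0, "wx": 0, "wy": 0, "wz": -0.15, "jaw": 1},
    {"x": -0.001, "y": -0.0015, "z": 0.003, "wx": 0, "wy": 0, "wz": -0.15, "jaw": 1},
    {"x": -0.001, "y": -0.0015, "z": 0.005, "wx": 0, "wy": 0, "wz": -0.15, "jaw": 1},
    {"x": -0.001, "y": -0.0015, "z": 0.007, "wx": 0, "wy": 0, "wz": -0.15, "jaw": 1},
    {"x": -0.001, "y": -0.0015, "z": 0.009, "wx": 0, "wy": 0, "wz": -0.15, "jaw": 1},
    {"x": -0.001, "y": -0.0015, "z": 0.0105, "wx": 0, "wy": 0, "wz": -0.15, "jaw": 1},
    {"x": -0.001, "y": -0.0015, "z": 0.0105, "wx": 0, "wy": 0, "wz": -0.15, "jaw": 1},
  ],
)

```text
time: 12.9
position: [0.5923, -0.0733, 0.0447]
tool_rot: [3.113, -0.419, -0.001]
ft_force: [-0.4, 0.0, -3.8]
grip_width: 0.738
```

Request:
step_arm(
  plan=[
    {"x": 0, "y": 0, "z": 0.001, "wx": 0, "wy": 0, "wz": 0, "jaw": 1},
    {"x": 0, "y": 0, "z": 0.002, "wx": 0, "wy": 0, "wz": 0, "jaw": 1},
    {"x": 0, "y": 0, "z": 0.002, "wx": 0, "wy": 0, "wz": 0, "jaw": 1},
  ],
)

```text
time: 13.2
position: [0.5927, -0.0733, 0.0433]
tool_rot: [3.113, -0.419, 0.0]
ft_force: [-0.3, -0.5, -2.9]
grip_width: 0.73
```

Request:
step_arm(
  plan=[
    {"x": 0, "y": 0, "z": 0, "wx": 0, "wy": 0, "wz": 0, "jaw": -1},
    {"x": 0, "y": 0, "z": 0, "wx": 0, "wy": 0, "wz": 0, "jaw": -1},
    {"x": 0, "y": 0, "z": 0, "wx": 0, "wy": 0, "wz": 0, "jaw": -1},
    {"x": 0, "y": 0, "z": 0, "wx": 0, "wy": 0, "wz": 0, "jaw": -1},
    {"x": 0, "y": 0, "z": -0.02, "wx": 0, "wy": 0, "wz": 0, "jaw": -1},
    {"x": 0, "y": 0, "z": -0.06, "wx": 0, "wy": 0, "wz": 0, "jaw": -1},
    {"x": 0, "y": 0, "z": -0.1, "wx": 0, "wy": 0, "wz": 0, "jaw": -1},
    {"x": 0, "y": 0.04, "z": -0.12, "wx": 0, "wy": 0, "wz": -4, "jaw": -1},
    {"x": 0, "y": 0.08, "z": -0.12, "wx": 0, "wy": 0, "wz": -8, "jaw": -1},
    {"x": 0, "y": 0.12, "z": -0.12, "wx": 0, "wy": 0, "wz": -12, "jaw": -1},
    {"x": 0, "y": 0.16, "z": -0.12, "wx": 0, "wy": 0, "wz": -17, "jaw": -1},
    {"x": 0, "y": 0.2, "z": -0.12, "wx": 0, "wy": 0, "wz": -22, "jaw": -1},
    {"x": -0.001, "y": 0.24, "z": -0.12, "wx": 0, "wy": 0, "wz": -26, "jaw": -1},
    {"x": -0.001, "y": 0.28, "z": -0.12, "wx": 0, "wy": 0, "wz": -30, "jaw": -1},
    {"x": -0.001, "y": 0.32, "z": -0.11, "wx": 0, "wy": 0, "wz": -34.4, "jaw": -1},
    {"x": -0.001, "y": 0.35, "z": -0.1, "wx": 0, "wy": 0, "wz": -34.4, "jaw": -1},
    {"x": -0.001, "y": 0.375, "z": -0.09, "wx": 0, "wy": 0, "wz": -34.4, "jaw": -1},
    {"x": -0.001, "y": 0.375, "z": -0.09, "wx": 0, "wy": 0, "wz": -34.4, "jaw": -1},
    {"x": -0.001, "y": 0.375, "z": -0.09, "wx": 0, "wy": 0, "wz": -34.4, "jaw": -1},
  ],
)

```text
time: 15.1
position: [0.4923, -0.4347, 0.1327]
tool_rot: [-3.097, -0.519, 0.0]
ft_force: [0.9, 0.6, 0.3]
grip_width: 0.997
```

Run:
```python
from comp import *
from go import *
snap('top','t6.png'); snap('side','s6.png')
u=proj('top',[(.6,-.075,.05)])[0].astype(int); v=proj('side',[(.6,-.075,.05)])[0].astype(int);print(u,v)
comp('pics/raw_t6.png','pics/raw_s6.png',[u],[v],'pics/c6.png',w=36,h=30,s=8)
im=cv2.imread('pics/c6.png'); cv2.imwrite('pics/c6.png',np.hstack([im[:480],im[480:]])[:, :]); im=cv2.imread('pics/c6.png'); print(im.shape); cv2.imwrite('pics/c6.png',cv2.resize(im,None,fx=.6875,fy=.6875))
go()
```

```text
[319 203] [296 227]
(480, 1152, 3)
t 15.2 p [ 0.4939 -0.4331  0.1337] psi 19.21 F [0.5 0.  0.7] w 0.998
```

View pics/c6.png

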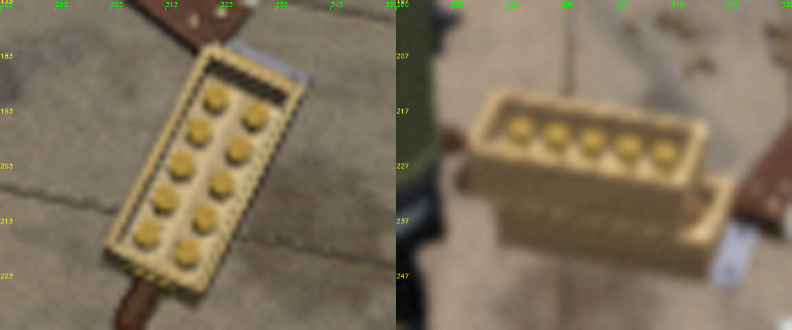

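The deep tray sits level on the bottom tray and overhangs its front; the bottom tray's open end shows at the back. Next I measure the offset from the blanks.

Run:
```python
from go import *
uv=[(283+(x+.5)/5.5-.5,173+(y+.5)/5.5-.5) for x,y in [(215,98),(254,116),(199,131),(237,150),(181,165),(221,184),(164,199),(204,220),(147,234),(187,251)]]
P=unproj('top',uv,.065)[:,:2]; m=P.mean(0); V=np.linalg.svd(P-m)[2]; d=V[0]*np.sign(V[0][0]); th=np.degrees(np.arctan2(d[1],d[0])); e=np.array([-d[1],d[0]])
print(m,th); b=np.array([.6088,-.0777]); print('rel base (mm)',(m-b)@d*1000,(m-b)@e*1000)
# shallow pins from first top picture for several z
uv=[(391+(x-528+.5)/4-.5,222+(y+.5)/4-.5) for x,y in [(630,91),(662,87),(635,115),(667,110),(640,139),(671,134),(645,163),(676,159),(651,187),(682,183),(657,211),(688,207)]]
for z in(.023,.03):
  P=unproj('top',uv,z)[:,:2]; m=P.mean(0); V=np.linalg.svd(P-m)[2]; d=V[0]*np.sign(V[0][0]); print('shal',z,m,np.degrees(np.arctan2(d[1],d[0])))
# side gap: rear rim edges of deep vs base, near (-y) and far corners
def s(x,y,z): return unproj('side',[(260+(x-396+.5)/5.5-.5,197+(y+.5)/5.5-.5)],z)[0][:2]
a=s(697,185,.078);c=s(715,245,.036);f=s(706,128,.078);g=s(733,188,.036)
ax=np.array([np.cos(np.radians(-15.3)),np.sin(np.radians(-15.3))])
print('side rear diffs mm',(a-c)@ax*1000,(f-g)@ax*1000)
go()
```

```text
[ 0.59118231 -0.07329894] -14.566032020109146
rel base (mm) -18.158275315464717 -0.17116816287284797
shal 0.023 [ 0.49312881 -0.43622361] 19.509688631275868
shal 0.03 [ 0.49139281 -0.43453116] 19.50968863127588
side rear diffs mm -13.53755926676861 -19.688573616960046
t 15.2 p [ 0.4939 -0.4331  0.1337] psi 19.21 F [0.5 0.  0.7] w 0.998
```

Request:
step_arm(
  plan=[
    {"x": -0.0005, "y": 0.002, "z": 0.03, "wx": 0, "wy": 0, "wz": -0.2, "jaw": -1},
    {"x": -0.0005, "y": 0.002, "z": 0.06, "wx": 0, "wy": 0, "wz": -0.2, "jaw": -1},
    {"x": -0.0005, "y": 0.002, "z": 0.09, "wx": 0, "wy": 0, "wz": -0.2, "jaw": -1},
    {"x": -0.0005, "y": 0.002, "z": 0.11, "wx": 0, "wy": 0, "wz": -0.2, "jaw": -1},
    {"x": -0.0005, "y": 0.002, "z": 0.123, "wx": 0, "wy": 0, "wz": -0.2, "jaw": -1},
    {"x": -0.0005, "y": 0.002, "z": 0.123, "wx": 0, "wy": 0, "wz": -0.2, "jaw": -1},
    {"x": -0.0005, "y": 0.002, "z": 0.123, "wx": 0, "wy": 0, "wz": -0.2, "jaw": -1},
    {"x": -0.0005, "y": 0.002, "z": 0.123, "wx": 0, "wy": 0, "wz": -0.2, "jaw": 1},
    {"x": -0.0005, "y": 0.002, "z": 0.123, "wx": 0, "wy": 0, "wz": -0.2, "jaw": 1},
    {"x": -0.0005, "y": 0.002, "z": 0.123, "wx": 0, "wy": 0, "wz": -0.2, "jaw": 1},
    {"x": -0.0005, "y": 0.002, "z": 0.123, "wx": 0, "wy": 0, "wz": -0.2, "jaw": 1},
    {"x": -0.0005, "y": 0.002, "z": 0.123, "wx": 0, "wy": 0, "wz": -0.2, "jaw": 1},
    {"x": -0.0005, "y": 0.002, "z": 0.123, "wx": 0, "wy": 0, "wz": -0.2, "jaw": 1},
    {"x": -0.0005, "y": 0.002, "z": 0.123, "wx": 0, "wy": 0, "wz": -0.2, "jaw": 1},
  ],
  newtons=30,
)

```text
time: 16.6
position: [0.4929, -0.4371, 0.0107]
tool_rot: [3.096, 0.526, 0.001]
ft_force: [-0.3, 0.7, 3.0]
grip_width: 0.734
```

Run:
```python
from go import *
a=np.radians(-15.1); t=np.array([.5927,-.0733])+.018*np.array([np.cos(a),np.sin(a)]); print(t)
go((t[0],t[1],.15,-15.1))
```

```text
[ 0.61007851 -0.07798908]
t 16.6 p [ 0.4929 -0.4371  0.0107] psi 19.28 F [-0.3  0.7  3. ] w 0.734
(np.float64(0.610078507355826), np.float64(-0.07798908115556767), 0.15, -15.1) xyz [ 0.2292 -0.3002 -0.1395] w [ 4.000e-02 -3.000e-02  3.438e+01] d 0.403
```

Request:
step_arm(
  plan=[
    {"x": 0, "y": 0, "z": -0.02, "wx": 0, "wy": 0, "wz": 0, "jaw": 1},
    {"x": 0, "y": 0, "z": -0.05, "wx": 0, "wy": 0, "wz": 0, "jaw": 1},
    {"x": 0, "y": 0, "z": -0.09, "wx": 0, "wy": 0, "wz": 0, "jaw": 1},
    {"x": 0.01, "y": -0.013, "z": -0.125, "wx": 0, "wy": 0, "wz": 2, "jaw": 1},
    {"x": 0.03, "y": -0.04, "z": -0.14, "wx": 0, "wy": 0, "wz": 5, "jaw": 1},
    {"x": 0.055, "y": -0.072, "z": -0.14, "wx": 0, "wy": 0, "wz": 9, "jaw": 1},
    {"x": 0.08, "y": -0.105, "z": -0.14, "wx": 0, "wy": 0, "wz": 13, "jaw": 1},
    {"x": 0.105, "y": -0.137, "z": -0.14, "wx": 0, "wy": 0, "wz": 17, "jaw": 1},
    {"x": 0.13, "y": -0.17, "z": -0.14, "wx": 0, "wy": 0, "wz": 21, "jaw": 1},
    {"x": 0.155, "y": -0.203, "z": -0.14, "wx": 0, "wy": 0, "wz": 25, "jaw": 1},
    {"x": 0.18, "y": -0.235, "z": -0.14, "wx": 0, "wy": 0, "wz": 29, "jaw": 1},
    {"x": 0.2, "y": -0.262, "z": -0.14, "wx": 0, "wy": 0, "wz": 32, "jaw": 1},
    {"x": 0.217, "y": -0.284, "z": -0.14, "wx": 0, "wy": 0, "wz": 34.4, "jaw": 1},
    {"x": 0.229, "y": -0.3, "z": -0.14, "wx": 0, "wy": 0, "wz": 34.4, "jaw": 1},
    {"x": 0.229, "y": -0.3, "z": -0.14, "wx": 0, "wy": 0, "wz": 34.4, "jaw": 1},
    {"x": 0.229, "y": -0.3, "z": -0.14, "wx": 0, "wy": 0, "wz": 34.4, "jaw": 1},
    {"x": 0.229, "y": -0.3, "z": -0.14, "wx": 0, "wy": 0, "wz": 34.4, "jaw": 1},
    {"x": 0.229, "y": -0.3, "z": -0.14, "wx": 0, "wy": 0, "wz": 34.4, "jaw": 1},
  ],
  newtons=30,
)

```text
time: 18.4
position: [0.6093, -0.0798, 0.1497]
tool_rot: [3.113, -0.417, -0.001]
ft_force: [-0.1, -1.0, -2.4]
grip_width: 0.733
```

Run:
```python
from go import *
snap('side','s7.png',crop=(250,175,350,250),sc=6)
go((.6101,-.078,.12,-15.1),(.6101,-.078,.095,-15.1))
```

```text
t 18.45 p [ 0.6094 -0.0796  0.1498] psi -15.25 F [-0.1  0.9 -2.3] w 0.731
(0.6101, -0.078, 0.12, -15.1) xyz [ 0.0003 -0.0017  0.0298] w [ 0.04  0.02 -0.15] d 0.03
(0.6101, -0.078, 0.095, -15.1) xyz [ 0.0003 -0.0017  0.0548] w [ 0.04  0.02 -0.15] d 0.055
```

View pics/s7.png

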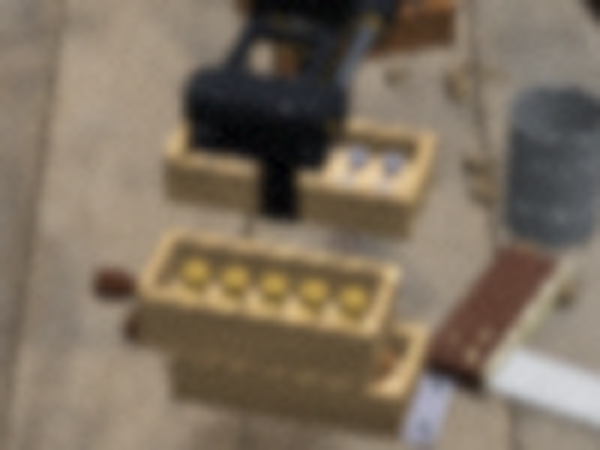

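Side view: the shallow tray is level in the jaws above the deep one, shifted to the back. Checking the offset.

Run:
```python
from go import *
def s(x,y,z): return unproj('side',[(250+(x+.5)/6-.5,175+(y+.5)/6-.5)],z)[0][:2]
ax=np.array([np.cos(np.radians(-15.2)),np.sin(np.radians(-15.2))]); e=np.array([-ax[1],ax[0]])
zs=.1391
S=[s(167,155,zs+.036),s(408,196,zs+.036),s(437,134,zs+.036)]
D=[s(139,287,.078),s(384,334,.078),s(400,268,.078)]
for a,b in zip(S,D): print(((a-b)@ax*1000).round(1),((a-b)@e*1000).round(1))
```

```text
19.2 -2.9
10.1 -1.2
17.5 -1.0
```

Request:
step_arm(
  plan=[
    {"x": 0.001, "y": -0.0017, "z": 0.01, "wx": 0, "wy": 0, "wz": -0.15, "jaw": 1},
    {"x": 0.001, "y": -0.0017, "z": 0.025, "wx": 0, "wy": 0, "wz": -0.15, "jaw": 1},
    {"x": 0.001, "y": -0.0017, "z": 0.04, "wx": 0, "wy": 0, "wz": -0.15, "jaw": 1},
    {"x": 0.001, "y": -0.0017, "z": 0.05, "wx": 0, "wy": 0, "wz": -0.15, "jaw": 1},
    {"x": 0.001, "y": -0.0017, "z": 0.055, "wx": 0, "wy": 0, "wz": -0.15, "jaw": 1},
    {"x": 0.001, "y": -0.0017, "z": 0.055, "wx": 0, "wy": 0, "wz": -0.15, "jaw": 1},
    {"x": 0.001, "y": -0.0017, "z": 0.055, "wx": 0, "wy": 0, "wz": -0.15, "jaw": 1},
    {"x": 0.001, "y": -0.0017, "z": 0.055, "wx": 0, "wy": 0, "wz": -0.15, "jaw": 1},
  ],
)

```text
time: 19.25
position: [0.6118, -0.0766, 0.0959]
tool_rot: [3.115, -0.409, 0.002]
ft_force: [-1.0, 0.3, -2.8]
grip_width: 0.73
```

Run:
```python
from go import *
go((.6108,-.0782,.084,-15.1))
```

```text
t 19.25 p [ 0.6118 -0.0766  0.0959] psi -14.97 F [-1.   0.3 -2.8] w 0.73
(0.6108, -0.0782, 0.084, -15.1) xyz [-0.0006  0.0018  0.0118] w [-0.01 -0.09  0.13] d 0.012
```

Request:
step_arm(
  plan=[
    {"x": -0.0005, "y": 0.0015, "z": 0, "wx": 0, "wy": 0, "wz": 0.1, "jaw": 1},
    {"x": -0.0005, "y": 0.0015, "z": 0.003, "wx": 0, "wy": 0, "wz": 0.1, "jaw": 1},
    {"x": -0.0005, "y": 0.0015, "z": 0.005, "wx": 0, "wy": 0, "wz": 0.1, "jaw": 1},
    {"x": -0.0005, "y": 0.0015, "z": 0.007, "wx": 0, "wy": 0, "wz": 0.1, "jaw": 1},
    {"x": -0.0005, "y": 0.0015, "z": 0.009, "wx": 0, "wy": 0, "wz": 0.1, "jaw": 1},
    {"x": -0.0005, "y": 0.0015, "z": 0.011, "wx": 0, "wy": 0, "wz": 0.1, "jaw": 1},
    {"x": -0.0005, "y": 0.0015, "z": 0.011, "wx": 0, "wy": 0, "wz": 0.1, "jaw": 1},
  ],
)

```text
time: 19.95
position: [0.61, -0.0778, 0.0836]
tool_rot: [3.114, -0.412, -0.001]
ft_force: [-0.1, -0.9, -2.3]
grip_width: 0.732
```

Request:
step_arm(
  plan=[
    {"x": 0, "y": 0, "z": 0.001, "wx": 0, "wy": 0, "wz": 0, "jaw": 1},
    {"x": 0, "y": 0, "z": 0.0015, "wx": 0, "wy": 0, "wz": 0, "jaw": 1},
    {"x": 0, "y": 0, "z": 0.0015, "wx": 0, "wy": 0, "wz": 0, "jaw": 1},
  ],
)

```text
time: 20.25
position: [0.6104, -0.0779, 0.0827]
tool_rot: [3.114, -0.412, 0.0]
ft_force: [-0.6, 0.5, -1.9]
grip_width: 0.731
```

Request:
step_arm(
  plan=[
    {"x": 0, "y": 0, "z": 0, "wx": 0, "wy": 0, "wz": 0, "jaw": -1},
    {"x": 0, "y": 0, "z": 0, "wx": 0, "wy": 0, "wz": 0, "jaw": -1},
    {"x": 0, "y": 0, "z": 0, "wx": 0, "wy": 0, "wz": 0, "jaw": -1},
    {"x": 0, "y": 0, "z": 0, "wx": 0, "wy": 0, "wz": 0, "jaw": -1},
    {"x": 0, "y": 0, "z": -0.02, "wx": 0, "wy": 0, "wz": 0, "jaw": -1},
    {"x": 0, "y": 0, "z": -0.06, "wx": 0, "wy": 0, "wz": 0, "jaw": -1},
    {"x": 0, "y": 0, "z": -0.1, "wx": 0, "wy": 0, "wz": 0, "jaw": -1},
    {"x": 0, "y": 0.04, "z": -0.12, "wx": 0, "wy": 0, "wz": 0, "jaw": -1},
    {"x": 0, "y": 0.08, "z": -0.12, "wx": 0, "wy": 0, "wz": 0, "jaw": -1},
    {"x": 0, "y": 0.12, "z": -0.12, "wx": 0, "wy": 0, "wz": 0, "jaw": -1},
    {"x": 0, "y": 0.16, "z": -0.12, "wx": 0, "wy": 0, "wz": 0, "jaw": -1},
    {"x": 0, "y": 0.2, "z": -0.12, "wx": 0, "wy": 0, "wz": 0, "jaw": -1},
    {"x": 0, "y": 0.24, "z": -0.12, "wx": 0, "wy": 0, "wz": 0, "jaw": -1},
    {"x": 0, "y": 0.28, "z": -0.12, "wx": 0, "wy": 0, "wz": 0, "jaw": -1},
    {"x": 0, "y": 0.32, "z": -0.12, "wx": 0, "wy": 0, "wz": 0, "jaw": -1},
    {"x": 0, "y": 0.35, "z": -0.12, "wx": 0, "wy": 0, "wz": 0, "jaw": -1},
    {"x": 0, "y": 0.35, "z": -0.12, "wx": 0, "wy": 0, "wz": 0, "jaw": -1},
    {"x": 0, "y": 0.35, "z": -0.12, "wx": 0, "wy": 0, "wz": 0, "jaw": -1},
  ],
)

```text
time: 22.05
position: [0.519, -0.4164, 0.2023]
tool_rot: [-3.114, 0.415, 0.0]
ft_force: [0.1, 0.6, 0.2]
grip_width: 1.005
```

Run:
```python
from comp import *
from go import *
snap('top','t8.png'); snap('side','s8.png')
T,S=cv2.imread('pics/raw_t8.png'),cv2.imread('pics/raw_s8.png')
u=proj('top',[(.6,-.075,.07)])[0].astype(int); v=proj('side',[(.6,-.075,.07)])[0].astype(int);print(u-[33,33],v-[33,33])
f=lambda I,u:cv2.resize(I[u[1]-33:u[1]+33,u[0]-33:u[0]+33],None,fx=6,fy=6,interpolation=cv2.INTER_CUBIC)
cv2.imwrite('pics/c8.png',np.hstack([f(T,u),f(S,v)]))
# change of the bystanders against the first picture
d=cv2.absdiff(cv2.GaussianBlur(T,(0,0),1.5),cv2.GaussianBlur(cv2.imread('pics/raw_t0.png'),(0,0),1.5)).max(2)
n,_,st,_=cv2.connectedComponentsWithStats((d>18).astype('uint8')); print([s.tolist() for s in st[1:] if s[4]>8])
go()
```

```text
[287 168] [263 190]
[[194, 156, 24, 55, 834], [309, 173, 30, 43, 618], [254, 173, 281, 247, 22767], [319, 210, 9, 12, 34], [312, 214, 5, 4, 14], [302, 216, 19, 13, 96], [303, 230, 6, 5, 23], [526, 298, 34, 48, 1133], [463, 311, 64, 34, 1199], [539, 342, 21, 15, 210], [250, 364, 10, 4, 24], [227, 371, 9, 9, 36], [223, 384, 9, 12, 58], [234, 407, 7, 13, 54]]
t 22.15 p [ 0.5204 -0.4141  0.2026] psi -14.94 F [-0.5  0.3  0.8] w 0.997
```

View pics/c8.png

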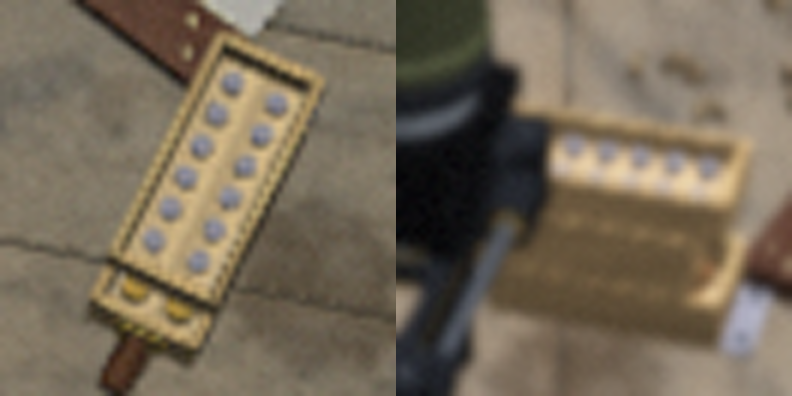

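Run:
```python
from h import *
def s(p,z): return unproj('top',[(287+(p[0]+.5)/6-.5,168+(p[1]+.5)/6-.5)],z)[0][:2]
th=np.radians(-15.2); ax=np.array([np.cos(th),np.sin(th)]); e=np.array([-ax[1],ax[0]])
S=[s(p,.108) for p in[(110,262),(217,306),(219,33),(326,73)]]; D=[s(p,.078) for p in[(90,298),(200,353)]]
c=np.mean(S,0); print('shallow rim centre',c,'rel deep cam (.5912,-.0733):',((c-[.5912,-.0733])@ax*1000).round(1),((c-[.5912,-.0733])@e*1000).round(1))
print('front edge diffs',[((a-b)@ax*1000).round(1) for a,b in zip(S,D)],[((a-b)@e*1000).round(1) for a,b in zip(S,D)])
P=np.array([s(p,.095) for p in [(233,84),(276,104),(217,114),(262,135),(202,146),(246,167),(186,177),(230,199),(170,209),(213,230),(154,240),(197,262)]])
for z in(.095,.102):
  P=np.array([s(p,z) for p in [(233,84),(276,104),(217,114),(262,135),(202,146),(246,167),(186,177),(230,199),(170,209),(213,230),(154,240),(197,262)]]); m=P.mean(0);V=np.linalg.svd(P-m)[2][0];V*=np.sign(V[0]);print('pins',z,((m-[.5912,-.0733])@ax*1000).round(1),((m-[.5912,-.0733])@e*1000).round(1),np.degrees(np.arctan2(V[1],V[0])))
```

```text
shallow rim centre [ 0.60903039 -0.07902951] rel deep cam (.5912,-.0733): 18.7 -0.9
front edge diffs [np.float64(14.2), np.float64(18.7)] [np.float64(-3.2), np.float64(1.8)]
pins 0.095 19.9 0.2 -14.815513720637961
pins 0.102 17.6 -0.3 -14.815513720637968
```

Top view: the shallow tray is centred about 18-19 mm behind the deep tray's centre, under 1 mm sideways, with the front end of the deep tray open. The side view shows it level. Handing in.

```bash
python3 -c "
from bench import ctrl
print(ctrl.close_job())"
```

```text
the job is handed in; nothing more can be done
None
```

The job is done and handed in at about 22 s of the 66 s allowed. I drew the deep tray out by its pull and let go, then set it by its sides on the bottom tray, pull to the front. The shallow tray went on top of it, shifted to the back.

**Last checks:**
- **Out of the rack:** the deep tray's origin was about 127 mm in front of the rack's when I let go (115 needed).
- **Deep tray:** it sits about 18 mm forward of the bottom tray and 0.2 mm off sideways, measured in the top picture. A rougher side-view measurement gave 14 to 20 mm.
- **Shallow tray:** it sits about 18 to 20 mm back on the deep tray and within 1 mm sideways. Two less reliable front-edge readings gave 14 and 19 mm.
- **Seating:** both trays came down to within 0.1 mm of the seated height worked out from the sizes given. They met no resistance on the way down, so the battens are inside the rims. The side view shows both level.
- **Forces:** the highest wrist force I read was about 6 N. The gripper was open and clear at the end.

**Not checked:** in the last top picture the arm hid part of the bench, so the pliers, pencil and chisel were not re-measured. The jaws were lowered only at the deep tray, the stack and the shallow tray's spot. The visible changes in the top picture fall where trays and arm moved.

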